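# Balance the sealed probe bar on the domed rest

## Robot

A 6-joint arm with a two-finger parallel gripper is mounted at the origin on the work surface. World frame = base frame: x ahead of the robot, y to its left, z up, the work surface at z = 0. Lengths are in m, angles in rad, forces in N, time in s.
With the tool pointing down it reaches from about 0.225 to 0.875 m from the base axis. Payload 3.4 kg.
Tool frame: the origin (TCP) lies at the very end of the fingers, on their centre line; the grasp point (between the pads) lies manip.grip_point_offset behind it (manip.grip_point_offset is the distance from the TCP to the grasp point, in m); z points along the fingers, y is the line along which they close (so a half turn about z gives the same grasp; the last joint's range is limited). The gripper opens to 85 mm and grips with 20 to 120 N. Pads are 22 mm wide; open, the fingers measure 114 mm over their backs; the gripper's body (76 mm by 85 mm) begins 54 mm behind the grasp point. The pads swing forward as they close: fully open they stand 13 mm farther back than shut.
Start: joints at [-1.38, 0.276, 1.505, -0, 1.361, -0.121], TCP at [0.176, -0.547, 0.231] pointing down, gripper open.
Joint ranges: [-2.89, 2.89], [-0.75, 2.08], [0.22, 2.7], [-1.18, 4.32], [0.11, 2.71], [-2.7, 2.7]. Speed limits (rad/s): [2.57, 2.57, 3.14, 3.14, 3.14, 3.14].

## Interface

Orientations are given as a unit quaternion [w, x, y, z].
In Python, from rig import manip gives the robot as it stands.
- The arm moves only by the shell command python3 -m pendant 'ROWS' [FORCE]. ROWS is JSON, a list of rows, each an object of numbers: "jaw": the opening, from -1 (shut) to 1 (fully open); "tx", "ty", "tz": the shift along the world's x, y, z in cm; "ax", "ay", "az": the turn, a rotation vector about the world's x, y, z in degrees. In form: [{"jaw": .., "tx": .., "ty": .., "tz": .., "ax": .., "ay": .., "az": ..}, ...]. A call has 1 to 10 rows; each row is the pose to reach, as a shift and turn from the pose commanded when the call began; what a row does not reach only later rows make up. A row lasts 1/8 s, in which the tool goes at most 62.5 mm and 10.7 degrees, less where a joint would pass 70% of its speed; a pose out of reach is approached as far as the arm can. A call with a gripper value outside its range is refused whole. The fingers move at their own pace and stop on an object; FORCE is the grip in N (left out, the last holds). Time passes only in rows, so rows that repeat a pose let the fingers close. It gives the time, the measured TCP pose, the force, the opening and the grip force at its end, in the units of the state.
- manip.get_state(): the state, without advancing time (a new reading comes with each control period).
- manip.get_image(name): name is "side" or "top"; returns a dict with "pixels" (420x560x3 uint8, blue, green, red), "depth" (420x560 float32, m along the optical axis (not along the pixel's ray), 0 where there is no reading), "fx", "fy", "cx", "cy" (pixels), "D" ([k1, k2, p1, p2, k3] as OpenCV has them; the pictures are not rectified), "pose" (4x4, takes a point from camera to world coordinates). Camera axes: x right, y down, z forward; pixel columns grow to the right and rows downward; lengths in m; the calibration is good to about 2 mm. A picture is of the moment at which its call begins.
- manip.sign_off(): hands the job in; it is judged then, once.
The state is a dict: "clock": time; "qpos": joint angles; "qd": joint speeds; "effort": joint torques, N m; "position": TCP position; "ee_rot": TCP orientation; "contact_force": force on the tool from outside, world axes, zero at the start; "moment": the same for the moment, N m; "width": finger opening in m; "gripper_force": force on a finger pad.
Only numpy, scipy, OpenCV 4.12 (cv2) and the standard library are available. Lean on these libraries where they do the work, as an engineer would, in place of code of your own. Each camera call takes 0.05 s, during which the arm holds its last target. There are 200 camera calls.

## Task

Set the domed puck, dome up, fully down into the round recess of the aluminium plate. Then find where the sealed black probe bar balances: leave it lying gently on the dome by itself, right way up and level to within about 5 degrees, at rest and touching nothing but the dome. Leave the other things on the bench where they are.

Things in the scene. Friction and masses are not known exactly. Their poses are not given: they have to be found in the camera images.
- bar: Sealed black plastic probe bar, 180 x 40 x 20 mm (x, y, z), 0.35 to 0.5 kg, lying on the green mat with its grey strip up (right way up). Origin: centre of its underside; x along its length towards the blue end (the other end is white), z up. A ballast fixed unseen inside puts its centre of mass anywhere up to 35 mm from the middle along x, either way.
- strip (a point): Middle of the bar's top face, 20 mm above bar's origin. The bar's centre of mass lies on the centre line, half way up, 0 to 35 mm towards the blue or the white end: different each time, the same through a run. The moment felt at the wrist while holding it, or the way it tilts on the dome, tells where.
- puck: Domed rest: white plastic cylinder, 60 mm across and 24 mm high, with an orange band, topped by a black rubber dome 13 mm high (37 mm in all). About 0.2 kg, loose, standing dome up on the mat. Origin: centre of its underside, z up.
- dome_top (a point): Topmost point of the puck's dome, 37 mm above its underside. The dome is half an ellipsoid, semi-axes 30, 30, 13 mm: radius of curvature 69 mm at the top. A bar laid on it tilts about 1 degree for each mm that its centre of mass is off the top (heavy side down); let go 10 mm off or more, it may tip and slide down onto the plate.
- plate: Square aluminium fixture plate, 140 x 140 x 14 mm, fixed to the mat. In its middle a round flat-bottomed recess, 63 mm across and 6 mm deep, for the puck. Origin: centre of its underside, z up. The green mat under all these things is fixed and its top is 3 mm above the bench.
- recess (a point): Centre of the floor of the plate's recess, 8 mm above the plate's underside; the puck's origin belongs here. With the puck seated the dome's top is 37 mm above this point.
- spool_a: Bystander: white wire spool 84 mm across, 76 mm high; origin under its centre.
- spool_b: Bystander: like spool_a.
- cutter: Bystander: white and black cutter knife, 165 mm long with its blade, 17 mm high; origin under the handle's centre.
- element: Bystander: flat round brass and ceramic disc, 52 mm across, 5 mm thick; origin under its centre.
- acrylic: Bystander: clear acrylic disc, 72 mm across, 6 mm thick; origin under its centre.
Things that resemble listed ones, but are neither listed nor needed, are in the scene too. Leave any orange look-alike of the bar alone.

How it is judged:
By the outcome, as a careful person would: the job done as asked, in the order asked, and still so for the second after the job is handed in, with the robot touching nothing.
It also fails if it takes over 64 s, if anything falls off the work surface, if the arm or the gripper's body presses on something with over 40 N, if the wrist force passes 120 N, or if a joint passes its speed limit or range.

## Working session

There is one attempt and no reset: what is moved stays moved. The work goes in short steps, Python scripts to look and compute and a shell command to move; the robot and the scene stay as the last step left them, time stands still between calls to the robot, and variables do not carry over. Pictures are saved under pics/ and viewed, at most 10 in all, crops included, and the job is handed in when it is done.

```bash
mkdir -p pics; python3 - <<'E'
from rig import manip
import cv2,pickle,numpy as np
for n in("top","side"):
    im=manip.get_image(n); pickle.dump(im,open(n+".pkl","wb")); cv2.imwrite(f"pics/{n}0.png",im["pixels"])
    print(n,im["fx"],im["D"],np.round(im["pose"],3).tolist())
s=manip.get_state();print(s, manip.grip_point_offset)
E
```

```text
top 394.9350659684862 [0.02216742 0.         0.         0.         0.        ] [[-0.009, -0.995, 0.099, 0.378], [-1.0, 0.01, 0.014, -0.017], [-0.014, -0.099, -0.995, 1.17], [0.0, 0.0, 0.0, 1.0]]
side 515.749704477449 [-0.1078824  0.         0.         0.         0.       ] [[-0.917, -0.25, 0.31, 0.074], [-0.398, 0.535, -0.745, 1.029], [0.02, -0.807, -0.59, 0.875], [0.0, 0.0, 0.0, 1.0]]
{'clock': 0.1, 'qpos': array([-1.38004172e+00,  2.76531172e-01,  1.50599245e+00, -1.54019544e-05,
        1.36072466e+00, -1.20997093e-01]), 'qd': array([ 0.00098187, -0.0019363 , -0.00373434,  0.00106113, -0.001416  ,
        0.00034566]), 'effort': array([ 1.15663202e-03, -4.17698050e+01, -2.46404690e+01, -2.74217127e-04,
        5.84703012e-03,  1.96449001e-06]), 'position': array([ 0.17626857, -0.54681897,  0.23053217]), 'ee_rot': array([-8.27049955e-04,  9.87875349e-01,  1.55246929e-01, -3.63931070e-05]), 'contact_force': array([0.2988361 , 0.25034039, 0.80618511]), 'moment': array([-0.01571762, -0.04459218, -0.01593911]), 'gripper_force': 0.0, 'width': 0.08506456421938985} 0.0187
```

View pics/top0.png

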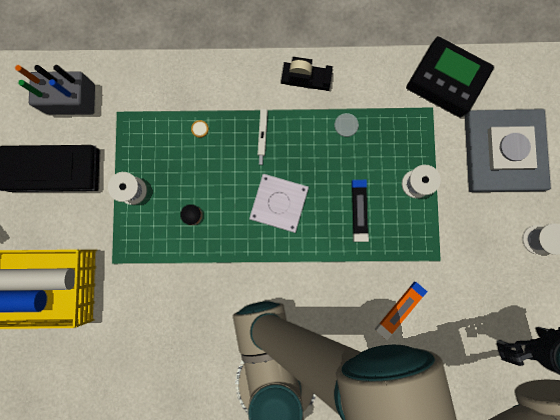

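View pics/side0.png

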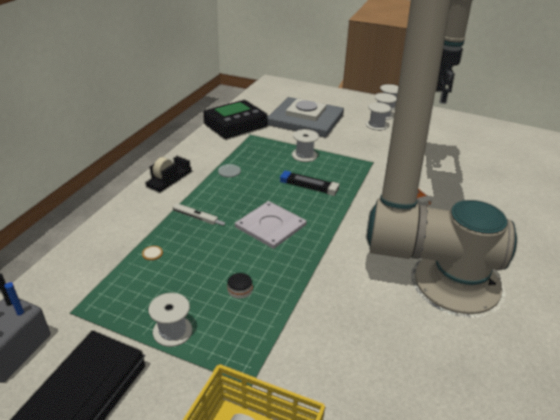

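The top view shows the plate at (279,203), the puck at (191,215), and the black bar at (360,210) with its blue end up and white end down. The orange look-alike is off the mat at (402,308). The side view agrees: puck (240,285), plate (270,222), bar (310,183).

Bar candidates are black (360,210) on the mat, which fits, and orange (402,308), which is to be left alone. Puck candidates are (191,215), black dome on the mat, which fits, and the white disc (515,147) on a grey box. I'll measure and confirm them in one enlarged crop.

```bash
cat > h.py <<'E'
import cv2,numpy as np
def K(im): return np.array([[im["fx"],0,im["cx"]],[0,im["fy"],im["cy"]],[0,0,1]])
def cast(im,uv,z):
    n=cv2.undistortPoints(np.float64(uv).reshape(-1,1,2),K(im),np.float64(im["D"])).reshape(-1,2)
    P=np.array(im["pose"]); d=np.c_[n,np.ones(len(n))]@P[:3,:3].T; o=P[:3,3]
    return o+d*((z-o[2])/d[:,2])[:,None]
def blob(mask,box):
    x0,y0,x1,y1=box; m=np.zeros(mask.shape,np.uint8); m[y0:y1,x0:x1]=mask[y0:y1,x0:x1]*255
    c=cv2.findContours(m,cv2.RETR_EXTERNAL,cv2.CHAIN_APPROX_NONE)[0]
    return max(c,key=cv2.contourArea)
def nongreen(im):
    h=cv2.cvtColor(im["pixels"],cv2.COLOR_BGR2HSV)
    return ~((h[...,0]>60)&(h[...,0]<95)&(h[...,1]>70))
def rect(im,c,z):
    p=cast(im,c.reshape(-1,2),z); r=cv2.minAreaRect(np.float32(p[:,:2]*1000)); return r,np.round(cv2.boxPoints(r),1)
E
python3 - <<'E'
import pickle; from h import *
t=pickle.load(open("top.pkl","rb")); s=pickle.load(open("side.pkl","rb"))
ng=nongreen(t)
b=blob(ng,(335,165,385,255)); print("bar",*rect(t,b,.023)); 
p=blob(ng,(240,165,320,240)); print("plate",*rect(t,p,.017))
hsv=cv2.cvtColor(t["pixels"],cv2.COLOR_BGR2HSV)
q=blob(ng,(165,190,215,240)); xy=cast(t,q.reshape(-1,2),.030)[:,:2]*1000; print("puck top",cv2.minEnclosingCircle(np.float32(xy)),cv2.minAreaRect(np.float32(xy)))
# blue & white ends
for n,m in(("blue",(hsv[...,0]>100)&(hsv[...,0]<130)&(hsv[...,1]>130)),("white",(hsv[...,1]<60)&(hsv[...,2]>130))):
    c=blob(m,(335,165,385,255)); print(n,rect(t,c,.023)[0])
sq=blob(nongreen(s),(215,260,265,310)); xy=cast(s,sq.reshape(-1,2),.02)[:,:2]*1000; print("puck side",cv2.minAreaRect(np.float32(xy)))
sb=blob(nongreen(s),(270,165,350,200)); print("bar side",rect(s,sb,.013)[0])
sp=blob(nongreen(s),(225,195,315,250)); print("plate side",*rect(s,sp,.017))
for im,u in((t,(279,203)),(t,(191,214)),(t,(360,210))):
    d=im["depth"][u[1],u[0]];  print(u,d)
crop=[cv2.resize(t["pixels"][170:270,x:x+100],(400,400),interpolation=cv2.INTER_CUBIC) for x in(150,310)]
cv2.imwrite("pics/crop.png",np.hstack(crop))
E
```

```text
bar ((490.7134704589844, -248.158935546875), (43.536895751953125, 181.20550537109375), 89.49935913085938) [[ 399.9 -269.1]
 [ 581.1 -270.7]
 [ 581.5 -227.2]
 [ 400.3 -225.6]]
plate ((515.26611328125, -12.013481140136719), (143.52572631835938, 143.52877807617188), 72.87174224853516) [[ 425.5  -59.5]
 [ 562.7 -101.7]
 [ 605.    35.4]
 [ 467.8   77.7]]
puck top ((481.66546630859375, 241.5986785888672), 31.974239349365234) ((481.3347473144531, 241.29736328125), (61.46538543701172, 55.396331787109375), 89.41109466552734)
blue ((569.4102172851562, -247.90818786621094), (41.13370895385742, 23.682435989379883), 89.3191909790039)
white ((410.18292236328125, -248.88662719726562), (40.53074645996094, 20.1713809967041), 89.4840087890625)
puck side ((480.2536315917969, 246.9398651123047), (61.607913970947266, 84.2635269165039), 25.20690155029297)
bar side ((493.5174255371094, -253.38710021972656), (192.13714599609375, 82.33592987060547), 1.2937045097351074)
plate side ((514.3973388671875, -9.621192932128906), (161.32150268554688, 159.41897583007812), 72.61149597167969) [[ 414.2  -62.8]
 [ 566.4 -110.4]
 [ 614.6   43.5]
 [ 462.4   91.2]]
(279, 203) 1.167378
(191, 214) 1.1375946
(360, 210) 1.1498795
```

View pics/crop.png

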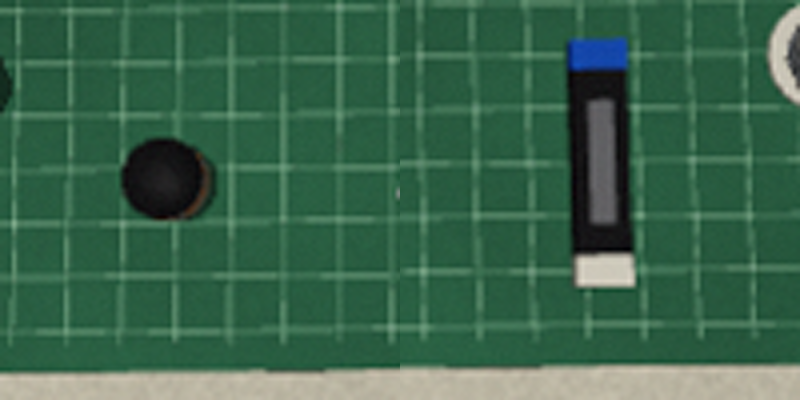

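The crop confirms both: the black-domed puck with its orange side visible at full-image (191,215), and the black bar, grey strip up, blue end towards +x. Next I'll refine the dome and recess centres.

```bash
python3 - <<'E'
import pickle; from h import *
t=pickle.load(open("top.pkl","rb")); s=pickle.load(open("side.pkl","rb"))
g=cv2.cvtColor(t["pixels"],cv2.COLOR_BGR2GRAY)
c=blob(g<50,(170,195,212,235)); p=cast(t,c.reshape(-1,2),.027)[:,:2]*1000
print("dome",cv2.fitEllipse(np.float32(p)),p.min(0),p.max(0))
# recess: metric rectified patch at z=.017, 0.5 mm/px
def patch(im,cx,cy,z,h=60):
    P=np.linalg.inv(np.array(im["pose"])); a=np.arange(-h,h,.5)
    X,Y=np.meshgrid(a,a); w=np.c_[(cx+X.ravel())/1e3,(cy+Y.ravel())/1e3,np.full(X.size,z)]
    uv=cv2.projectPoints(w,cv2.Rodrigues(P[:3,:3])[0],P[:3,3],K(im),np.float64(im["D"]))[0].reshape(*X.shape,2).astype(np.float32)
    return cv2.remap(im["pixels"],uv[...,0],uv[...,1],cv2.INTER_CUBIC)
a=patch(t,515,-12,.017);b=patch(s,515,-12,.017)
cv2.imwrite("pics/rec.png",cv2.resize(np.hstack([a,b]),(800,400)))
for q in(a,b):
    gg=cv2.GaussianBlur(cv2.cvtColor(q,cv2.COLOR_BGR2GRAY),(0,0),2)
    r=cv2.HoughCircles(gg,cv2.HOUGH_GRADIENT_ALT,1,40,param1=60,param2=.3,minRadius=56,maxRadius=70)
    print(None if r is None else [(515-60+x/2,-12-60+y/2,R/2) for x,y,R in r[0][:,:3]])
E
```

```text
dome ((481.3720397949219, 242.0848388671875), (57.1467170715332, 68.55134582519531), 163.53770446777344) [453.66514228 208.29979725] [512.39437029 275.55787886]
None
None
```

View pics/rec.png

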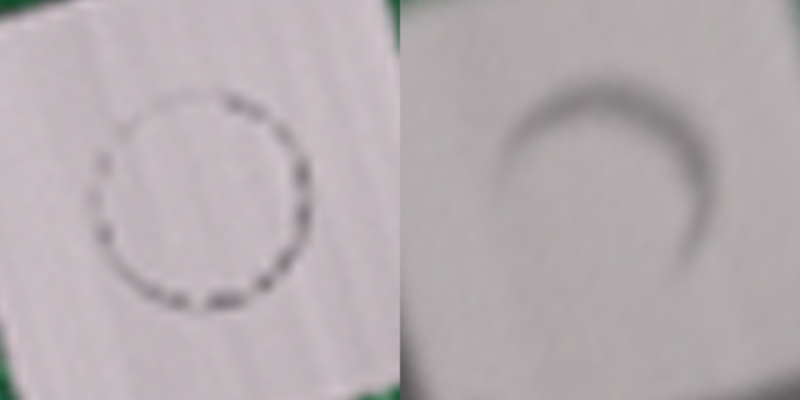

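The top rectified patch shows the recess ring centred at (203,200), which is world (516,-12) and matches the plate centre. The side patch shows its shaded wall, consistent to about 2 mm. The puck is at about (481,242). Moving over it.

```bash
python3 -m pendant '[{"jaw":1,"tx":30.5,"ty":79,"tz":-8},{"jaw":1,"tx":30.5,"ty":79,"tz":-8},{"jaw":1,"tx":30.5,"ty":79,"tz":-8},{"jaw":1,"tx":30.5,"ty":79,"tz":-8},{"jaw":1,"tx":30.5,"ty":79,"tz":-8},{"jaw":1,"tx":30.5,"ty":79,"tz":-8},{"jaw":1,"tx":30.5,"ty":79,"tz":-8},{"jaw":1,"tx":30.5,"ty":79,"tz":-8},{"jaw":1,"tx":30.5,"ty":79,"tz":-8},{"jaw":1,"tx":30.5,"ty":79,"tz":-8}]' 30
```

```text
invalid input at $[0]: expected keys jaw, tx, ty, tz, ax, ay, az
```

```bash
python3 -m pendant '[{"jaw":1,"tx":30.5,"ty":79,"tz":-8,"ax":0,"ay":0,"az":0},{"jaw":1,"tx":30.5,"ty":79,"tz":-8,"ax":0,"ay":0,"az":0},{"jaw":1,"tx":30.5,"ty":79,"tz":-8,"ax":0,"ay":0,"az":0},{"jaw":1,"tx":30.5,"ty":79,"tz":-8,"ax":0,"ay":0,"az":0},{"jaw":1,"tx":30.5,"ty":79,"tz":-8,"ax":0,"ay":0,"az":0},{"jaw":1,"tx":30.5,"ty":79,"tz":-8,"ax":0,"ay":0,"az":0},{"jaw":1,"tx":30.5,"ty":79,"tz":-8,"ax":0,"ay":0,"az":0},{"jaw":1,"tx":30.5,"ty":79,"tz":-8,"ax":0,"ay":0,"az":0},{"jaw":1,"tx":30.5,"ty":79,"tz":-8,"ax":0,"ay":0,"az":0},{"jaw":1,"tx":30.5,"ty":79,"tz":-8,"ax":0,"ay":0,"az":0}]' 30
```

```text
clock: 1.35
position: [0.4008, 0.0352, 0.1724]
ee_rot: [0.0, 0.988, 0.155, 0.0]
contact_force: [1.1, -0.5, 0.4]
width: 0.0854
gripper_force: 0.0
```

```bash
python3 -m pendant '[{"jaw":1,"tx":8,"ty":20.7,"tz":-3,"ax":0,"ay":0,"az":-17.9},{"jaw":1,"tx":8,"ty":20.7,"tz":-3,"ax":0,"ay":0,"az":-17.9},{"jaw":1,"tx":8,"ty":20.7,"tz":-3,"ax":0,"ay":0,"az":-17.9},{"jaw":1,"tx":8,"ty":20.7,"tz":-3,"ax":0,"ay":0,"az":-17.9},{"jaw":1,"tx":8,"ty":20.7,"tz":-8,"ax":0,"ay":0,"az":-17.9},{"jaw":1,"tx":8,"ty":20.7,"tz":-8,"ax":0,"ay":0,"az":-17.9}]'
python3 - <<'E'
from rig import manip
import cv2,pickle
im=manip.get_image("side"); pickle.dump(im,open("side1.pkl","wb"))
cv2.imwrite("pics/s1.png",cv2.resize(im["pixels"][150:330,140:380],(800,600)))
s=manip.get_state();print(s["position"],s["ee_rot"],s["qpos"])
E
```

```text
clock: 2.1
position: [0.4769, 0.2394, 0.0891]
ee_rot: [0.002, 1.0, 0.0, -0.005]
contact_force: [-0.7, 0.2, 0.1]
width: 0.0856
gripper_force: 0.0
[0.47873825 0.23962248 0.09117681] [ 9.74758203e-04  9.99996493e-01 -1.32742188e-04 -2.45910822e-03] [ 3.34228657e-01  3.37436174e-01  1.79477965e+00 -2.67937663e-04
  1.01466246e+00  1.90543252e+00]
```

View pics/s1.png

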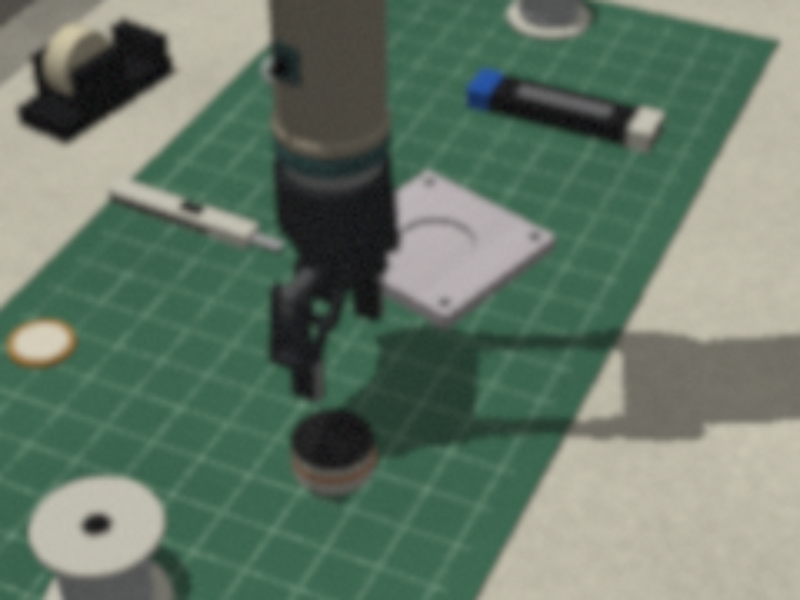

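The side crop shows the gripper straddling the puck (dome at crop (333,440), near fingertip (310,390)). Down, squeeze, turn 90°, and squeeze again to centre the puck.

```bash
python3 -m pendant '[{"jaw":1,"tx":0.2,"ty":0.2,"tz":-4.4,"ax":0,"ay":0,"az":0},{"jaw":1,"tx":0.2,"ty":0.2,"tz":-7,"ax":0,"ay":0,"az":0},{"jaw":1,"tx":0.2,"ty":0.2,"tz":-8.4,"ax":0,"ay":0,"az":0},{"jaw":1,"tx":0.2,"ty":0.2,"tz":-8.4,"ax":0,"ay":0,"az":0},{"jaw":0.2,"tx":0.2,"ty":0.2,"tz":-8.4,"ax":0,"ay":0,"az":0},{"jaw":0.2,"tx":0.2,"ty":0.2,"tz":-8.4,"ax":0,"ay":0,"az":0},{"jaw":0.2,"tx":0.2,"ty":0.2,"tz":-8.4,"ax":0,"ay":0,"az":0},{"jaw":0.2,"tx":0.2,"ty":0.2,"tz":-8.4,"ax":0,"ay":0,"az":0}]' 20
```

```text
clock: 3.15
position: [0.4838, 0.2427, 0.0102]
ee_rot: [-0.001, 1.0, -0.0, 0.002]
contact_force: [-0.3, 0.1, 6.9]
width: 0.0592
gripper_force: 21.0
```

```bash
python3 -m pendant '[{"jaw":1,"tx":0,"ty":0,"tz":0.1,"ax":0,"ay":0,"az":0},{"jaw":1,"tx":0,"ty":0,"tz":0.1,"ax":0,"ay":0,"az":10},{"jaw":1,"tx":0,"ty":0,"tz":0.1,"ax":0,"ay":0,"az":20},{"jaw":1,"tx":0,"ty":0,"tz":0.1,"ax":0,"ay":0,"az":30},{"jaw":1,"tx":0,"ty":0,"tz":0.1,"ax":0,"ay":0,"az":40},{"jaw":1,"tx":0,"ty":0,"tz":0.1,"ax":0,"ay":0,"az":50},{"jaw":1,"tx":0,"ty":0,"tz":0.1,"ax":0,"ay":0,"az":60},{"jaw":1,"tx":0,"ty":0,"tz":0.1,"ax":0,"ay":0,"az":70},{"jaw":1,"tx":0,"ty":0,"tz":0.1,"ax":0,"ay":0,"az":80},{"jaw":1,"tx":0,"ty":0,"tz":0.1,"ax":0,"ay":0,"az":90}]'
python3 -m pendant '[{"jaw":1,"tx":0,"ty":0,"tz":0,"ax":0,"ay":0,"az":0},{"jaw":0.2,"tx":0,"ty":0,"tz":0,"ax":0,"ay":0,"az":0},{"jaw":0.2,"tx":0,"ty":0,"tz":0,"ax":0,"ay":0,"az":0},{"jaw":0.2,"tx":0,"ty":0,"tz":0,"ax":0,"ay":0,"az":0},{"jaw":0.2,"tx":0,"ty":0,"tz":0,"ax":0,"ay":0,"az":0}]' 40
```

```text
clock: 4.4
position: [0.4823, 0.2421, 0.0095]
ee_rot: [0.0, 0.705, 0.709, -0.0]
contact_force: [0.8, -0.1, 0.0]
width: 0.0854
gripper_force: 0.0
clock: 5.03
position: [0.4823, 0.2422, 0.0099]
ee_rot: [-0.0, 0.708, 0.707, -0.0]
contact_force: [-1.7, 0.2, 4.8]
width: 0.0585
gripper_force: 42.7
```

```bash
python3 -m pendant '[{"jaw":0.2,"tx":0,"ty":0,"tz":5,"ax":0,"ay":0,"az":0},{"jaw":0.2,"tx":1,"ty":-7,"tz":6,"ax":0,"ay":0,"az":0},{"jaw":0.2,"tx":2,"ty":-13,"tz":6,"ax":0,"ay":0,"az":0},{"jaw":0.2,"tx":2.7,"ty":-19,"tz":6,"ax":0,"ay":0,"az":0},{"jaw":0.2,"tx":3.3,"ty":-24,"tz":5,"ax":0,"ay":0,"az":0},{"jaw":0.2,"tx":3.35,"ty":-25.4,"tz":4,"ax":0,"ay":0,"az":0},{"jaw":0.2,"tx":3.35,"ty":-25.4,"tz":3,"ax":0,"ay":0,"az":0},{"jaw":0.2,"tx":3.35,"ty":-25.4,"tz":3,"ax":0,"ay":0,"az":0},{"jaw":0.2,"tx":3.35,"ty":-25.4,"tz":3,"ax":0,"ay":0,"az":0}]'
python3 - <<'E'
from rig import manip
import cv2,pickle
im=manip.get_image("side"); pickle.dump(im,open("side2.pkl","wb"))
cv2.imwrite("pics/s2.png",cv2.resize(im["pixels"][165:255,210:330],(800,600),interpolation=cv2.INTER_CUBIC))
s=manip.get_state();print(s["position"],s["ee_rot"],s["contact_force"])
E
```

```text
clock: 6.15
position: [0.5159, -0.0104, 0.0395]
ee_rot: [-0.0, 0.707, 0.708, 0.0]
contact_force: [-0.2, -0.3, -1.6]
width: 0.0581
gripper_force: 44.7
[ 0.51611065 -0.01052306  0.03972891] [1.15130668e-04 7.06637155e-01 7.07576051e-01 2.24065759e-04] [ 0.2241815   0.05376031 -1.16015808]
```

View pics/s2.png

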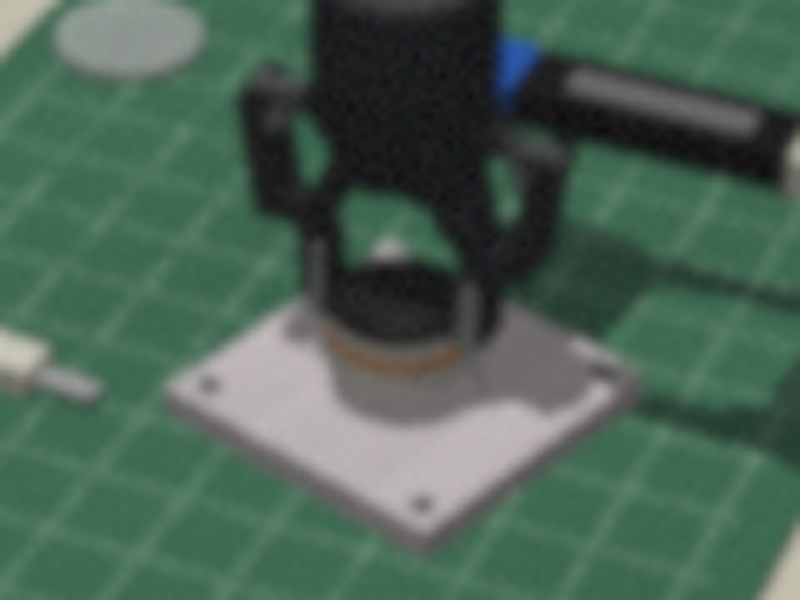

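The side crop shows the puck held level over the plate, dome up. Lowering with a small y trim.

```bash
python3 -m pendant '[{"jaw":0.2,"tx":0,"ty":-0.17,"tz":-0.8,"ax":0,"ay":0,"az":0},{"jaw":0.2,"tx":0,"ty":-0.17,"tz":-1.4,"ax":0,"ay":0,"az":0},{"jaw":0.2,"tx":0,"ty":-0.17,"tz":-1.9,"ax":0,"ay":0,"az":0},{"jaw":0.2,"tx":0,"ty":-0.17,"tz":-1.9,"ax":0,"ay":0,"az":0},{"jaw":0.2,"tx":0,"ty":-0.17,"tz":-1.9,"ax":0,"ay":0,"az":0}]'
```

```text
clock: 6.82
position: [0.5151, -0.0133, 0.0201]
ee_rot: [-0.001, 0.707, 0.707, -0.0]
contact_force: [-2.6, 0.8, -0.3]
width: 0.0581
gripper_force: 46.0
```

It is entering the recess (below the rim with no vertical force). Pushing on down.

```bash
python3 -m pendant '[{"jaw":0.2,"tx":-0.05,"ty":0.03,"tz":-0.2,"ax":0,"ay":0,"az":0},{"jaw":0.2,"tx":-0.05,"ty":0.03,"tz":-0.4,"ax":0,"ay":0,"az":0},{"jaw":0.2,"tx":-0.05,"ty":0.03,"tz":-0.4,"ax":0,"ay":0,"az":0}]'
```

```text
clock: 7.2
position: [0.5151, -0.0132, 0.0179]
ee_rot: [-0.0, 0.707, 0.707, -0.0]
contact_force: [-5.0, 1.4, 12.7]
width: 0.0582
gripper_force: 47.4
```

```bash
python3 -m pendant '[{"jaw":1,"tx":0,"ty":0,"tz":0.3,"ax":0,"ay":0,"az":0},{"jaw":1,"tx":0,"ty":0,"tz":0.3,"ax":0,"ay":0,"az":0},{"jaw":1,"tx":0,"ty":0,"tz":0.3,"ax":0,"ay":0,"az":0},{"jaw":1,"tx":0,"ty":0,"tz":6,"ax":0,"ay":0,"az":0},{"jaw":1,"tx":0,"ty":-6,"tz":10,"ax":0,"ay":0,"az":-10},{"jaw":1,"tx":-1,"ty":-12,"tz":10,"ax":0,"ay":0,"az":-20},{"jaw":1,"tx":-2,"ty":-18,"tz":10,"ax":0,"ay":0,"az":-30},{"jaw":1,"tx":-2.4,"ty":-23.5,"tz":10,"ax":0,"ay":0,"az":-40},{"jaw":1,"tx":-2.4,"ty":-23.5,"tz":10,"ax":0,"ay":0,"az":-50},{"jaw":1,"tx":-2.4,"ty":-23.5,"tz":10,"ax":0,"ay":0,"az":-60}]'
python3 -m pendant '[{"jaw":1,"tx":0,"ty":0,"tz":-1,"ax":0,"ay":0,"az":-10},{"jaw":1,"tx":0,"ty":0,"tz":-3,"ax":0,"ay":0,"az":-20},{"jaw":1,"tx":0,"ty":0,"tz":-4,"ax":0,"ay":0,"az":-30.5},{"jaw":1,"tx":0,"ty":0,"tz":-4,"ax":0,"ay":0,"az":-30.5},{"jaw":1,"tx":0,"ty":0,"tz":-4,"ax":0,"ay":0,"az":-30.5}]'
cat > look.py <<'E'
import pickle,sys
from h import *
from rig import manip
ims={}
for n in("top","side"):
    ims[n]=manip.get_image(n); pickle.dump(ims[n],open(n+sys.argv[1]+".pkl","wb"))
s=manip.get_state();print(np.round(s["position"],4),np.round(s["ee_rot"],4),s["qpos"][5])
E
python3 - 3 <<'E'
exec(open("look.py").read())
t,s=ims["top"],ims["side"]
g=cv2.cvtColor(t["pixels"],cv2.COLOR_BGR2GRAY)
c=blob(g<60,(245,175,312,235)); p=cast(t,c.reshape(-1,2),.035)[:,:2]*1000; print("dome@35",cv2.minEnclosingCircle(np.float32(p)),p.min(0),p.max(0))
# plane depth of dome top (median depth near the centre)
u=c.reshape(-1,2).mean(0).astype(int); print(u)
for n,uv in(("top",u),):
    d=np.median(t["depth"][u[1]-2:u[1]+3,u[0]-2:u[0]+3]); 
    nrm=cv2.undistortPoints(np.float64(uv).reshape(1,1,2),K(t),np.float64(t["D"])).ravel()
    print((np.array(t["pose"])@np.r_[nrm*d,d,1])[:3])
cv2.imwrite("pics/s3.png",np.hstack([cv2.resize(s["pixels"][175:250,220:320],(400,300),interpolation=cv2.INTER_CUBIC),cv2.resize(t["pixels"][165:240,230:330],(400,300),interpolation=cv2.INTER_CUBIC)]))
E
```

```text
clock: 8.45
position: [0.4912, -0.2496, 0.116]
ee_rot: [-0.0, 0.967, 0.255, -0.0]
contact_force: [-0.2, 0.3, -0.4]
width: 0.0855
gripper_force: 0.0
clock: 9.07
position: [0.4918, -0.2485, 0.0768]
ee_rot: [0.0, 1.0, -0.003, 0.0]
contact_force: [-0.2, 0.0, -0.2]
width: 0.0854
gripper_force: 0.0
[ 0.4919 -0.2485  0.0771] [ 4.0e-04  1.0e+00 -3.9e-03  5.0e-04] 0.9846196068312821
dome@35 ((516.3378295898438, -12.796773910522461), 29.456754684448242) [488.24781443 -39.48203098] [543.82106642  15.72908647]
[278 201]
[ 0.51591653 -0.01047038  0.04753806]
```

View pics/s3.png

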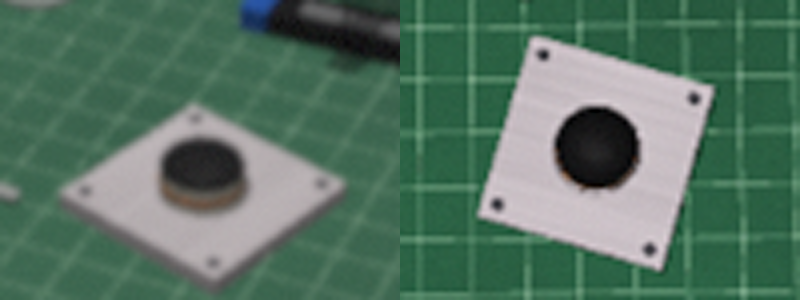

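The crops show the puck seated squarely, with the dome top measured at z≈0.0475 (expected 0.048). The gripper is above the bar. Recording the baseline wrench, then grasping the bar.

```bash
cat > wrench.py <<'E'
from rig import manip
import numpy as np
F=[];M=[]
for i in range(12):
    manip.get_image("side"); s=manip.get_state(); F.append(s["contact_force"]);M.append(s["moment"])
print("F",np.mean(F,0).round(3),"M",np.mean(M,0).round(4),"sd",np.std(M,0).round(4),"pos",s["position"].round(4),s["ee_rot"].round(4),s["width"])
E
python3 wrench.py
python3 -m pendant '[{"jaw":1,"tx":-0.1,"ty":0,"tz":-3.4,"ax":0,"ay":0,"az":0},{"jaw":1,"tx":-0.1,"ty":0,"tz":-6,"ax":0,"ay":0,"az":0},{"jaw":0.5,"tx":-0.1,"ty":0,"tz":-6.8,"ax":0,"ay":0,"az":0},{"jaw":0.5,"tx":-0.1,"ty":0,"tz":-6.8,"ax":0,"ay":0,"az":0},{"jaw":-0.3,"tx":-0.1,"ty":0,"tz":-6.8,"ax":0,"ay":0,"az":0},{"jaw":-0.3,"tx":-0.1,"ty":0,"tz":-6.8,"ax":0,"ay":0,"az":0},{"jaw":-0.3,"tx":-0.1,"ty":0,"tz":-6.8,"ax":0,"ay":0,"az":0},{"jaw":-0.3,"tx":-0.1,"ty":0,"tz":-6.8,"ax":0,"ay":0,"az":0}]' 60
```

```text
F [-0.026  0.239 -0.289] M [ 0.008   0.014  -0.0086] sd [0.03   0.0235 0.0183] pos [ 0.4915 -0.2482  0.0766] [ 0.      1.     -0.0047  0.    ] 0.08540560783269421
clock: 10.78
position: [0.4914, -0.2489, 0.0099]
ee_rot: [0.001, 1.0, -0.005, 0.001]
contact_force: [-0.4, 0.6, 6.2]
width: 0.0385
gripper_force: 61.9
```

```bash
sed -i 's/range(12)/range(50)/' wrench.py; python3 -m pendant '[{"jaw":-0.3,"tx":0,"ty":0,"tz":3,"ax":0,"ay":0,"az":0},{"jaw":-0.3,"tx":0,"ty":0,"tz":6.8,"ax":0,"ay":0,"az":0},{"jaw":-0.3,"tx":0,"ty":0,"tz":7,"ax":0,"ay":0,"az":0},{"jaw":-0.3,"tx":0,"ty":0,"tz":7,"ax":0,"ay":0,"az":0}]'
python3 wrench.py
python3 - <<'E'
import pickle,sys
from h import *
from rig import manip
t=manip.get_image("top"); s=manip.get_state()
h=cv2.cvtColor(t["pixels"],cv2.COLOR_BGR2HSV)
z=s["position"][2]-.007+.02
for n,m in(("blue",(h[...,0]>100)&(h[...,0]<130)&(h[...,1]>130)),("white",(h[...,1]<60)&(h[...,2]>130))):
    c=blob(m,(325,140,395,275)); print(n,rect(t,c,z)[0])
E
```

```text
clock: 11.28
position: [0.4896, -0.2476, 0.0775]
ee_rot: [-0.001, 1.0, -0.005, -0.001]
contact_force: [-0.6, -0.2, -4.1]
width: 0.0383
gripper_force: 62.4
F [ 0.071 -0.137 -4.584] M [ 0.0028 -0.0144  0.003 ] sd [0.0292 0.0237 0.0279] pos [ 0.4905 -0.2483  0.0786] [ 1.0e-04  1.0e+00 -4.7e-03  0.0e+00] 0.03845394836234531
blue ((568.432373046875, -243.94369506835938), (23.58498191833496, 38.052555084228516), 4.1416544914245605)
white ((393.9808044433594, -203.2725372314453), (22.275423049926758, 92.24905395507812), 55.10142135620117)
```

Weight is about 4.4 N, and the moment puts the COM about 4 mm towards the white end (±2). Carrying the bar over the dome with that offset.

```bash
python3 -m pendant '[{"jaw":-0.3,"tx":0.5,"ty":3,"tz":1,"ax":0,"ay":0,"az":0},{"jaw":-0.3,"tx":1,"ty":8,"tz":1,"ax":0,"ay":0,"az":0},{"jaw":-0.3,"tx":2,"ty":13,"tz":1,"ax":0,"ay":0,"az":0},{"jaw":-0.3,"tx":2.7,"ty":18,"tz":1,"ax":0,"ay":0,"az":0},{"jaw":-0.3,"tx":2.95,"ty":22,"tz":0.5,"ax":0,"ay":0,"az":0},{"jaw":-0.3,"tx":2.95,"ty":23.55,"tz":0,"ax":0,"ay":0,"az":0},{"jaw":-0.3,"tx":2.95,"ty":23.55,"tz":-1.0,"ax":0,"ay":0,"az":0},{"jaw":-0.3,"tx":2.95,"ty":23.55,"tz":-1.5,"ax":0,"ay":0,"az":0},{"jaw":-0.3,"tx":2.95,"ty":23.55,"tz":-1.8,"ax":0,"ay":0,"az":0},{"jaw":-0.3,"tx":2.95,"ty":23.55,"tz":-1.8,"ax":0,"ay":0,"az":0}]'
```

```text
clock: 15.08
position: [0.5199, -0.0137, 0.0603]
ee_rot: [0.0, 1.0, -0.005, -0.0]
contact_force: [0.9, 0.4, -5.7]
width: 0.0382
gripper_force: 62.4
```

Lowering in small steps until the dome takes load.

```bash
python3 -m pendant '[{"jaw":-0.3,"tx":0,"ty":0.05,"tz":-0.2,"ax":0,"ay":0,"az":0},{"jaw":-0.3,"tx":0,"ty":0.05,"tz":-0.4,"ax":0,"ay":0,"az":0},{"jaw":-0.3,"tx":0,"ty":0.05,"tz":-0.5,"ax":0,"ay":0,"az":0},{"jaw":-0.3,"tx":0,"ty":0.05,"tz":-0.5,"ax":0,"ay":0,"az":0}]'
python3 -m pendant '[{"jaw":-0.3,"tx":0,"ty":0,"tz":0,"ax":0,"ay":0,"az":0}]'
```

```text
clock: 15.58
position: [0.5199, -0.0122, 0.0555]
ee_rot: [0.0, 1.0, -0.005, -0.0]
contact_force: [-1.2, -0.6, -4.8]
width: 0.0386
gripper_force: 62.4
clock: 15.7
position: [0.52, -0.0122, 0.0556]
ee_rot: [0.0, 1.0, -0.005, 0.0]
contact_force: [0.2, -0.2, -4.3]
width: 0.0387
gripper_force: 62.4
```

```bash
python3 -m pendant '[{"jaw":-0.3,"tx":0,"ty":0,"tz":-0.05,"ax":0,"ay":0,"az":0},{"jaw":-0.3,"tx":0,"ty":0,"tz":-0.1,"ax":0,"ay":0,"az":0},{"jaw":-0.3,"tx":0,"ty":0,"tz":-0.1,"ax":0,"ay":0,"az":0}]'
python3 -m pendant '[{"jaw":-0.3,"tx":0,"ty":0,"tz":-0.05,"ax":0,"ay":0,"az":0},{"jaw":-0.3,"tx":0,"ty":0,"tz":-0.05,"ax":0,"ay":0,"az":0}]'
```

```text
clock: 16.08
position: [0.5201, -0.0122, 0.0548]
ee_rot: [0.0, 1.0, -0.005, 0.0]
contact_force: [-0.4, 0.4, -1.3]
width: 0.0381
gripper_force: 62.7
clock: 16.32
position: [0.5202, -0.0122, 0.0547]
ee_rot: [0.0, 1.0, -0.005, 0.0]
contact_force: [-2.3, 0.6, 4.7]
width: 0.0379
gripper_force: 63.5
```

```bash
python3 -m pendant '[{"jaw":-0.3,"tx":0,"ty":0,"tz":0.05,"ax":0,"ay":0,"az":0},{"jaw":-0.2,"tx":0,"ty":0,"tz":0.05,"ax":0,"ay":0,"az":0},{"jaw":0.06,"tx":0,"ty":0,"tz":0.05,"ax":0,"ay":0,"az":0},{"jaw":0.06,"tx":0,"ty":0,"tz":0.05,"ax":0,"ay":0,"az":0},{"jaw":0.06,"tx":0,"ty":0,"tz":0.05,"ax":0,"ay":0,"az":0},{"jaw":0.06,"tx":0,"ty":0,"tz":0.05,"ax":0,"ay":0,"az":0}]' 20
cat > tilt.py <<'E'
import pickle,sys
from h import *
from rig import manip
s=manip.get_image("side"); pickle.dump(s,open(sys.argv[1]+".pkl","wb"))
cv2.imwrite(f"pics/{sys.argv[1]}.png",cv2.resize(s["pixels"][145:265,200:360],(800,600),interpolation=cv2.INTER_CUBIC))
st=manip.get_state(); print(st["position"].round(4),st["contact_force"].round(2))
E
python3 tilt.py r1
```

```text
clock: 17.08
position: [0.5201, -0.0123, 0.0545]
ee_rot: [0.0, 1.0, -0.005, 0.0]
contact_force: [1.1, -0.1, -0.2]
width: 0.045
gripper_force: 0.0
[ 0.5201 -0.0123  0.0545] [-0.18 -0.71 -0.52]
```

View pics/r1.png

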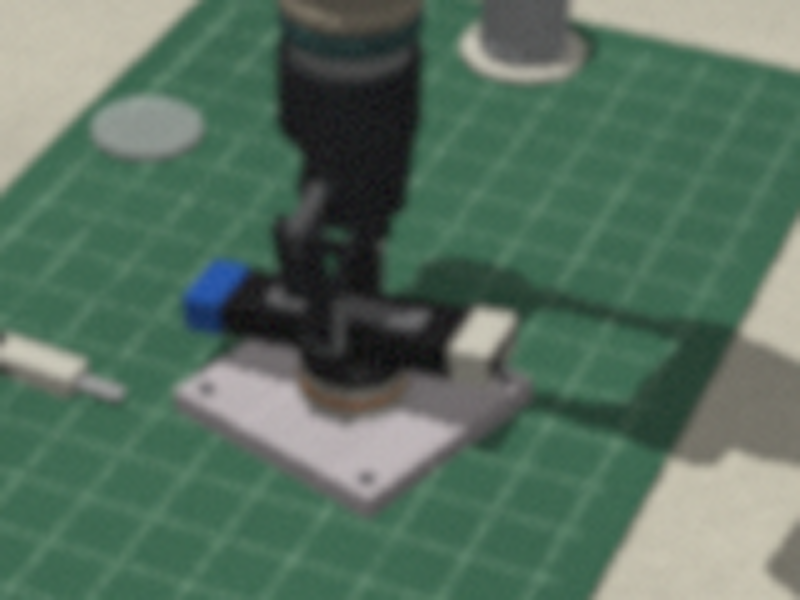

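The crop shows the bar resting on the dome, blue end at (215,295) and white end at (480,345), jaws open. Measuring its tilt from the depth at both ends.

```bash
cat > pitch.py <<'E'
from h import *
from rig import manip
t=manip.get_image("top"); s=manip.get_image("side")
def pts(im):
    v,u=np.mgrid[0:420,0:560]; n=cv2.undistortPoints(np.float64(np.c_[u.ravel(),v.ravel()]).reshape(-1,1,2),K(im),np.float64(im["D"])).reshape(-1,2)
    d=im["depth"].ravel()[:,None]; P=np.array(im["pose"]); return (np.c_[n*d,d]@P[:3,:3].T+P[:3,3]).reshape(420,560,3)
for nm,im in(("top",t),("side",s)):
    p=pts(im); h=cv2.cvtColor(im["pixels"],cv2.COLOR_BGR2HSV); X,Y,Z=p[...,0],p[...,1],p[...,2]
    box=(abs(Y+.012)<.017)&(abs(X-.516)<.11)&(Z>.048)&(Z<.09)&(im["depth"]>0)&(abs(X-.516)>.035)
    q=p[box]; 
    for _ in range(4):
        A=np.c_[q[:,0]-.516,np.ones(len(q))]; k=np.linalg.lstsq(A,q[:,2],rcond=None)[0]; r=q[:,2]-A@k; q=q[abs(r)<.004]
    print(nm,"pitch deg (blue up +)",np.degrees(np.arctan(k[0])).round(2),"ztop",k[1].round(4),len(q),"x",q[:,0].min().round(4),q[:,0].max().round(4),r.std().round(4))
h=cv2.cvtColor(t["pixels"],cv2.COLOR_BGR2HSV)
b=blob((h[...,0]>100)&(h[...,0]<130)&(h[...,1]>130),(255,160,305,190)); print("blue",rect(t,b,.068)[0])
# ends by two views
def cen(im,m,box): return blob(m,box).reshape(-1,2).mean(0)
st=manip.get_state();print(st["clock"],st["contact_force"].round(2))
E
python3 pitch.py; python3 - <<'E'
import pickle
E
```

```text
top pitch deg (blue up +) -2.55 ztop 0.0703 200 x 0.4315 0.4793 0.0019
side pitch deg (blue up +) -2.47 ztop 0.07 207 x 0.4286 0.6106 0.0012Traceback (most recent call last):
  File "pitch.py", line 15, in <module>
    b=blob((h[...,0]>100)&(h[...,0]<130)&(h[...,1]>130),(255,160,305,190)); print("blue",rect(t,b,.068)[0])
  File "h.py", line 10, in blob
    return max(c,key=cv2.contourArea)
ValueError: max() iterable argument is empty
```

The tilt is about 2.5° (blue down), within tolerance. Opening wide, withdrawing straight up and away, then re-measuring with a clear view.

```bash
sed -i '/^b=blob/d;/^h=cv2/d' pitch.py; sed -i 's/^h=cv2.*//' pitch.py
python3 -m pendant '[{"jaw":0.6,"tx":0,"ty":0,"tz":0,"ax":0,"ay":0,"az":0},{"jaw":0.6,"tx":0,"ty":0,"tz":0,"ax":0,"ay":0,"az":0},{"jaw":0.6,"tx":0,"ty":0,"tz":2,"ax":0,"ay":0,"az":0},{"jaw":0.6,"tx":0,"ty":0,"tz":6,"ax":0,"ay":0,"az":0},{"jaw":0.6,"tx":0,"ty":0,"tz":12,"ax":0,"ay":0,"az":0},{"jaw":0.6,"tx":0,"ty":-6,"tz":14,"ax":0,"ay":0,"az":0},{"jaw":0.6,"tx":0,"ty":-12,"tz":14,"ax":0,"ay":0,"az":0},{"jaw":0.6,"tx":0,"ty":-18,"tz":14,"ax":0,"ay":0,"az":0},{"jaw":0.6,"tx":0,"ty":-24,"tz":14,"ax":0,"ay":0,"az":0},{"jaw":0.6,"tx":0,"ty":-24,"tz":14,"ax":0,"ay":0,"az":0}]'
python3 pitch.py; python3 tilt.py r2; python3 pitch.py
```

```text
clock: 18.48
position: [0.5199, -0.2567, 0.1942]
ee_rot: [0.001, 1.0, -0.007, 0.0]
contact_force: [-0.4, 1.1, -0.1]
width: 0.068
gripper_force: 0.0
top pitch deg (blue up +) -2.91 ztop 0.0687 430 x 0.4315 0.6112 0.0019
side pitch deg (blue up +) -2.52 ztop 0.0701 240 x 0.4289 0.6098 0.0014
18.575 [-0.15  0.55 -0.43]
[ 0.5196 -0.2515  0.1942] [-0.99  0.21 -0.57]
top pitch deg (blue up +) -3.73 ztop 0.0689 430 x 0.4314 0.612 0.0017
side pitch deg (blue up +) -3.41 ztop 0.0703 248 x 0.429 0.6096 0.0014
18.725 [ 0.18 -0.2  -0.58]
```

View pics/r2.png

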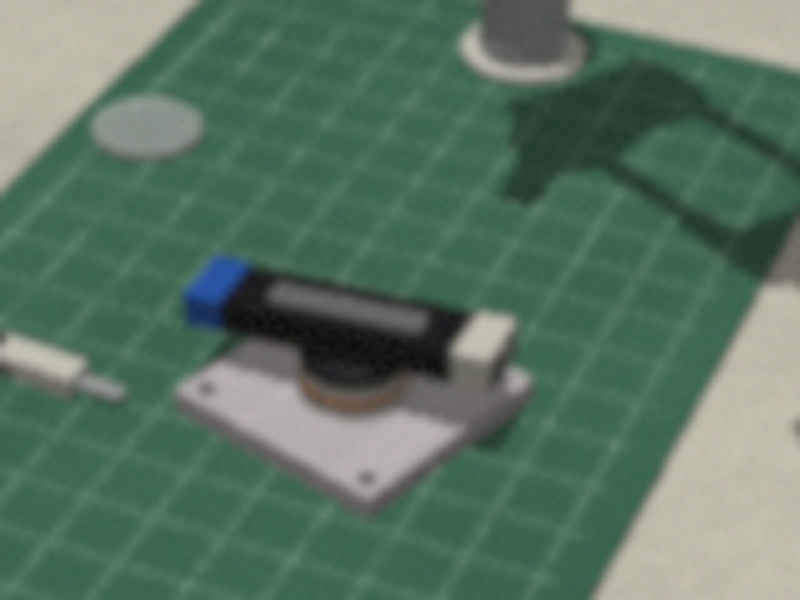

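The crop shows the bar free on the dome, blue end (215,290), white end (485,345), clear of everything. The pitch varies between readings, so I'll let it settle and sample over time.

```bash
for i in 1 2 3 4 5 6; do python3 pitch.py | grep -o "^[a-z]* pitch deg (blue up +) [-0-9.]*\|^[0-9.]* " | tr '\n' ' '; echo; done; python3 -m pendant '[{"jaw":0.6,"tx":0,"ty":0,"tz":0,"ax":0,"ay":0,"az":0},{"jaw":0.6,"tx":0,"ty":0,"tz":0,"ax":0,"ay":0,"az":0},{"jaw":0.6,"tx":0,"ty":0,"tz":0,"ax":0,"ay":0,"az":0},{"jaw":0.6,"tx":0,"ty":0,"tz":0,"ax":0,"ay":0,"az":0},{"jaw":0.6,"tx":0,"ty":0,"tz":0,"ax":0,"ay":0,"az":0},{"jaw":0.6,"tx":0,"ty":0,"tz":0,"ax":0,"ay":0,"az":0},{"jaw":0.6,"tx":0,"ty":0,"tz":0,"ax":0,"ay":0,"az":0},{"jaw":0.6,"tx":0,"ty":0,"tz":0,"ax":0,"ay":0,"az":0}]' | head -1; for i in 1 2 3 4; do python3 pitch.py | grep -o "^[a-z]* pitch deg (blue up +) [-0-9.]*\|^[0-9.]* " | tr '\n' ' '; echo; done
```

```text
top pitch deg (blue up +) -3.17 side pitch deg (blue up +) -2.71 18.825  
top pitch deg (blue up +) -3.38 side pitch deg (blue up +) -3.26 18.925  
top pitch deg (blue up +) -3.53 side pitch deg (blue up +) -3.29 19.025  
top pitch deg (blue up +) -3.35 side pitch deg (blue up +) -2.63 19.125  
top pitch deg (blue up +) -3.24 side pitch deg (blue up +) -2.96 19.225  
top pitch deg (blue up +) -3.68 side pitch deg (blue up +) -2.88 19.325  
clock: 20.32
top pitch deg (blue up +) -3.51 side pitch deg (blue up +) -3.29 20.425  
top pitch deg (blue up +) -3.4 side pitch deg (blue up +) -2.96 20.525  
top pitch deg (blue up +) -3.35 side pitch deg (blue up +) -2.81 20.625  
top pitch deg (blue up +) -3.35 side pitch deg (blue up +) -3.07 20.725
```

```bash
sed -i 's/^st=manip.*//' pitch.py; cat >> pitch.py <<'E'
for nm,im in(("top",t),("side",s)):
    p=pts(im); X,Y,Z=p[...,0],p[...,1],p[...,2]
    for lab,m in(("mat",(abs(X-.516)<.12)&(((Y>.10)&(Y<.16))|((Y<-.11)&(Y>-.17)))&(abs(Z-.003)<.01)),("bar",(abs(Y+.012)<.016)&(abs(X-.516)<.11)&(Z>.055)&(Z<.085))):
        q=p[m&(im["depth"]>0)]
        if lab=="bar":
            for _ in range(4):
                A=np.c_[q[:,:2]-[.516,-.012],np.ones(len(q))];k=np.linalg.lstsq(A,q[:,2],rcond=None)[0];q=q[abs(q[:,2]-A@k)<.003]
        A=np.c_[q[:,:2]-[.516,-.012],np.ones(len(q))];k=np.linalg.lstsq(A,q[:,2],rcond=None)[0]
        print(nm,lab,"slopes deg x,y",np.degrees(k[:2]).round(2),"z",k[2].round(4),len(q))
E
python3 pitch.py
```

```text
top pitch deg (blue up +) -3.27 ztop 0.0688 435 x 0.4315 0.6113 0.0018
side pitch deg (blue up +) -3.08 ztop 0.07 229 x 0.4291 0.6105 0.0014
top mat slopes deg x,y [0.04 0.05] z 0.0034 3229
top bar slopes deg x,y [-3.26 -0.37] z 0.0689 619
side mat slopes deg x,y [ 0.07 -0.1 ] z 0.0057 2276
side bar slopes deg x,y [-2.96 -3.63] z 0.0704 341
```

The mat's own slope reads about 0°, so the measurement is unbiased. The bar sits steady at 3.1° pitch and about 0.4° roll, inside 5°. It touches only the dome and the arm is clear, so I'm handing in.

```bash
python3 -c "
from rig import manip
print(manip.sign_off())"
```

```text
the job is handed in; nothing more can be done
None
```

The job is handed in at about 21 s: the puck is seated dome up in the plate's recess, and the bar rests right way up on the dome alone, steady at about 3° tilt (blue end low, limit 5°), with nothing else touched.

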